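Weigh a tote of frame corners on the bench spring scale

TASK

Weigh the plywood tote: lift it by its dowel handle, hang the handle centred in both notches of the spring scale's twin hook, and ease the weight on slowly while still holding, letting go only once the scale carries all of it, so that the pointer creeps to its reading and never jumps down or springs back. Leave the tote hanging free and still. Do not press hard on the scale with tote or gripper, and leave the glue bottle, jar and tape roll where they are.

Things in the scene. Friction and masses are not known exactly. Their poses are not given: they have to be found in the camera images.
- tote: Loose open plywood tote of frame corners, box 110 x 200 x 50 mm high with a round dowel handle over it; origin at the centre of its underside, z up, y along the dowel. Two end boards (inner faces 184 mm apart, 36 mm wide and 142 mm above the underside at the top) carry the dowel. Mass varies, 0.39 to 0.91 kg, centred under the dowel's middle.
- tote_bar (a point): Middle of the tote's dowel handle, on its axis, 125 mm above the tote's underside; the dowel is 16 mm thick and runs along y with 184 mm free between the end boards; free space of 65 mm below it.
- scale: Fixed bench spring scale; origin on the table straight under the middle of the twin hook, z up, x from the hook towards the column. Black base plate 250 x 130 mm, 12 mm thick, from x = -50 to +200 mm; green column with white graduated strips on its sides, 44 mm wide, from x = 136 to 180 mm, 264 mm high.
- hook_seat (a point): On the moving twin hook: where the middle of the dowel's axis lies once seated, 215 mm above the table empty; axes as scale. Two upward-open 90 degree V notches of 8 mm wire at y = -45 and +45 mm; the dowel lies along y across both. Tips 18 mm above this point, mouth 46 mm wide in x. Wires run back level, 10 mm above it, to a cross wire at x = 100 mm, so the tote goes on from the front (-x).
- hook (a joint): Travel of the twin hook and red pointer below the empty position, m, downwards positive, 0 to 0.085. Spring 160 N/m, lightly damped: reading = weight / (160 N/m), 24 to 56 mm for the tote. Over 0.06 m/s either way is a jump; about 0.8 N let go suddenly, or pressed on too much and let go, causes one. If the dowel is held off-centre, a notch wall pushes it sideways and it slides on release.
- glue: White glue bottle with red cap, 56 mm across, 150 mm tall; origin at its underside.
- jar: Amber screw-top jar, 70 mm across, 85 mm tall; origin at its underside.
- tape: Roll of pink tape lying flat, 90 mm across, 24 mm high; origin at its underside.
Things that resemble listed ones, but are neither listed nor needed, are in the scene too. What is shaped like the tote but purple is not meant.

How it is judged:
By the outcome, as a careful person would: the job done as asked, in the order asked, and still so for the second after the job is handed in, with the robot touching nothing.
It also fails if it takes over 72 s, if anything falls off the work surface, if the arm or the gripper's body presses on something with over 40 N, if the wrist force passes 120 N, or if a joint passes its speed limit or range.

ROBOT

A 7-joint arm with a two-finger parallel gripper is mounted at the origin on the work surface. World frame = base frame: x ahead of the robot, y to its left, z up, the work surface at z = 0. Lengths are in m, angles in rad, forces in N, time in s.
With the tool pointing down it reaches from about 0.4 to 0.9 m from the base axis. Payload 5.5 kg.
Tool frame: the origin (TCP) lies midway between the tips of the shut fingers; the grasp point (between the pads) lies 19 mm behind it (bot.tcp_to_grasp is the distance from the TCP to the grasp point, in m); z points along the fingers, y is the line along which they close (so a half turn about z gives the same grasp; the last joint's range is limited). The gripper opens to 85 mm and grips with 20 to 120 N. Pads are 22 mm wide; open, the fingers measure 114 mm over their backs; the gripper's body (76 mm by 85 mm) begins 54 mm behind the grasp point. The pads swing forward as they close: fully open they stand 13 mm farther back than shut.
Start: joints at [1.478, 0.501, -0.427, 1.55, 0.221, 1.138, -0.21], TCP at [0.226, -0.609, 0.231] pointing down, gripper open.
Joint ranges: [-2.88, 2.88], [-0.31, 2.03], [-1.54, 1.56], [0.2, 2.42], [-1.41, 4.55], [0.19, 2.02], [-2.57, 2.57]. Speed limits (rad/s): [2.57, 2.57, 3.14, 3.14, 3.14, 3.14, 3.14].

INTERFACE

Orientations are given as [roll, pitch, yaw] about the fixed x, y, z axes, in that order (R = Rz(yaw) Ry(pitch) Rx(roll)).
In Python, from rig import bot, snapshot, camera_info gives the robot as it stands.
- The arm moves only by the tool arm_command, never from a script. Its argument "rows" is a list of rows, each a list of 3 entries, a list of its own where there are three numbers: the opening, from 0 (shut) to 1 (fully open), then the shift along the tool's x, y, z in units of 25 mm (1.0 is 25 mm), then the turn about the tool's z in units of 5 degrees (1.0 is 5 degrees). A call has 1 to 10 rows; each row shifts and turns the commanded pose from where the row before left it, along the tool's axes as they then stand; what a row does not reach is not made up. A row lasts 1/8 s, in which the tool goes at most 62.5 mm and 10.7 degrees, less where a joint would pass 70% of its speed; a pose out of reach is approached as far as the arm can. A call is refused whole if a number of a shift passes 1 or a number of a turn 1, either way. A call with a gripper value outside its range is refused whole. The fingers move at their own pace and stop on an object; "newtons" is the grip in N (left out, the last holds). Time passes only in rows, so rows that do not move let the fingers close. It gives the time, the measured TCP pose, the force, the opening and the grip force at its end, in the units of the state.
- bot.observe(): the state, without advancing time (a new reading comes with each control period).
- snapshot(name): name is "side" or "top" or "wrist"; returns the picture (480x640x3 uint8, blue, green, red); there is no depth.
- camera_info(name): a dict with "fovy" (degrees; the focal length in pixels is half the picture's height over the tangent of half this angle, whatever the lens; pixels are square), "cx", "cy" (the principal point, pixels), "k1" (the pictures are not rectified: a ray, as slopes to the right and down, at radius r is drawn at 1 + k1 r^2 times it, then the intrinsics apply), "R" (3x3) and "t" (3): a world point X has camera coordinates R X + t. Camera axes: x right, y down, z forward; pixel columns grow to the right and rows downward; lengths in m; the calibration is good to about 2 mm. A picture is of the moment at which its call begins: read the wrist's pose just before it. camera_info takes no time and is no camera call; for the wrist camera it gives the pose at the moment of the call.
- bot.sign_off(): hands the job in; it is judged then, once.
The state is a dict: "time_s": time; "q": joint angles; "joint_vel": joint speeds; "effort": joint torques, N m; "eef_pos": TCP position; "orientation": TCP orientation; "contact_force": force on the tool from outside, world axes, zero at the start; "ft_torque": the same for the moment, N m; "grip_width": opening from 0.0 (shut) to 1.0 (fully open); "gripper_force": force on a finger pad.
Only numpy, scipy, OpenCV 4.12 (cv2) and the standard library are available. Lean on these libraries where they do the work, as an engineer would, in place of code of your own. Each camera call takes 0.05 s, during which the arm holds its last target. There are 200 camera calls.

## Working session

There is one attempt and no reset: what is moved stays moved. The work goes in short steps, Python scripts to look and compute and a tool call to move; the robot and the scene stay as the last step left them, time stands still between calls to the robot, and variables do not carry over. Pictures are saved under pics/ and viewed, at most 10 in all, crops included, and the job is handed in when it is done.

Besides the shell and the picture viewer there is one more tool, called after "Request:" as name(argument=value, ...), one argument or row to a line, values as JSON. arm_command: Moves the arm, as the interface text tells. Its arguments: {"type":"object","properties":{"rows":{"type":"array","items":{"type":"array"}},"newtons":{"type":"number"}},"required":["rows"]}

```bash
mkdir -p pics; ls
python3 - <<'E'
from rig import bot,snapshot,camera_info
import cv2
s=bot.observe();print(s)
for n in("side","top","wrist"):
    cv2.imwrite(f"pics/{n}0.png",snapshot(n)); c=camera_info(n);print(n,c)
E
```

```text
pics
{'time_s': 0.0, 'q': array([ 1.47821273,  0.50183726, -0.42680494,  1.55146998,  0.2208215 ,
        1.13828993, -0.21030952]), 'joint_vel': array([-0.00132806, -0.00158646,  0.00031666, -0.00097208,  0.00117752,
        0.00121739,  0.00066962]), 'effort': array([-4.03649565e-04, -5.69510472e+01, -5.81608012e+00, -2.80935341e+01,
        1.08054423e-02,  1.16957663e-02,  3.64151909e-08]), 'eef_pos': array([ 0.22612864, -0.60865227,  0.23025889]), 'orientation': array([-3.13965191e+00, -5.04942792e-05,  3.55853932e-01]), 'contact_force': array([-0.01501555, -0.26749161, -0.67496928]), 'ft_torque': array([-0.02586946,  0.03708722, -0.01550276]), 'gripper_force': 0.0, 'grip_width': 1.0017106954820716}
side {'fovy': 49.460315541774236, 'cx': 311.0875175998626, 'cy': 244.1447799290547, 'k1': -0.08322837933361879, 'R': array([[-0.98827466, -0.15257216,  0.00591   ],
       [-0.12084855,  0.75795731, -0.64101197],
       [ 0.09332105, -0.6342101 , -0.76750813]]), 't': array([0.61036891, 0.17282745, 1.61509421])}
top {'fovy': 57.726274963026334, 'cx': 315.0248496558061, 'cy': 244.79554717032536, 'k1': -0.08715574786186904, 'R': array([[-0.0083785 , -0.99989529, -0.01179854],
       [-0.98857647,  0.01005815, -0.15038417],
       [ 0.1504871 ,  0.01040377, -0.98855723]]), 't': array([0.01520735, 0.6308351 , 1.09600421])}
wrist {'fovy': 65.27248346797502, 'cx': 323.29061797331565, 'cy': 241.37457359687903, 'k1': 0.0174911604932689, 'R': array([[ 3.48065868e-01, -9.37469716e-01, -8.27093694e-04],
       [-8.97780657e-01, -3.33583760e-01,  2.87596536e-01],
       [-2.69888948e-01, -9.93599891e-02, -9.57751298e-01]]), 't': array([-0.64894368, -0.03695892,  0.37932769])}
```

View pics/top0.png

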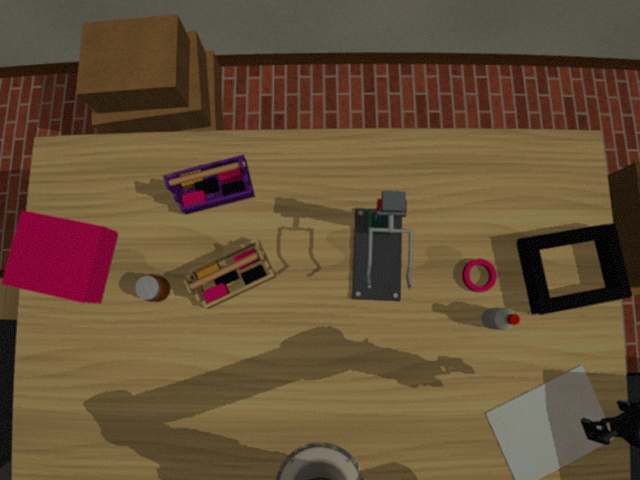

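View pics/side0.png

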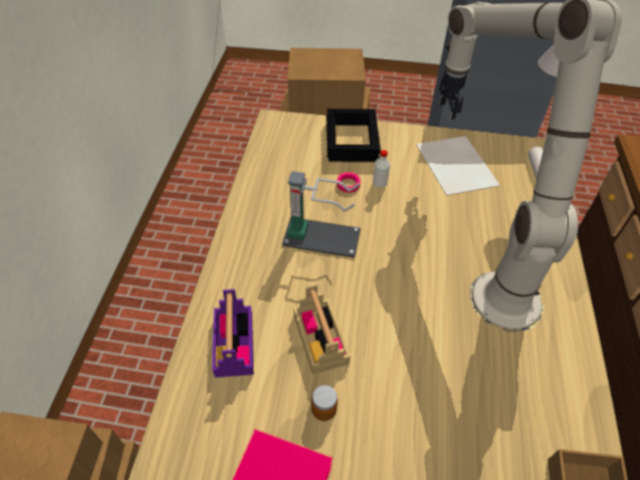

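Candidates: plywood tote at top (230,275) / side (320,330), and the purple one at top (210,185) / side (233,335), which is not meant. I choose the plywood one and check it in a crop beside the scale.

```bash
cat > h.py <<'E'
import numpy as np,cv2
from rig import bot,snapshot,camera_info
def K(c):
    f=240/np.tan(np.radians(c['fovy'])/2); return np.array([[f,0,c['cx']],[0,f,c['cy']],[0,0,1]]),np.array([c['k1'],0,0,0.])
def ray(c,uv):
    k,d=K(c); p=cv2.undistortPoints(np.array([[uv]],float),k,d)[0,0]
    R=np.array(c['R']);t=np.array(c['t']); return -R.T@t, R.T@np.array([p[0],p[1],1])
def at(c,uv,z):
    o,d=ray(c,uv); return o+d*(z-o[2])/d[2]
def proj(c,X):
    k,d=K(c); return cv2.projectPoints(np.array(X,float).reshape(-1,1,3),cv2.Rodrigues(np.array(c['R']))[0],np.array(c['t']),k,d)[0][:,0]
E
python3 - <<'E'
import cv2,numpy as np
im=cv2.imread('pics/top0.png'); s=cv2.imread('pics/side0.png')
a=cv2.resize(im[225:325,170:290],None,fx=3.3,fy=3.3,interpolation=2)
b=cv2.resize(im[180:310,335:425],None,fx=4.4,fy=4.4,interpolation=2)
c=np.zeros((572,800,3),np.uint8); c[:330,:396]=a; c[:572,400:796]=b
d=cv2.resize(s[280:375,280:365],(216,241),interpolation=2); c[331:572,:216]=d
cv2.imwrite('pics/crop.png',c)
E
```

```text
(no output)
```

View pics/crop.png

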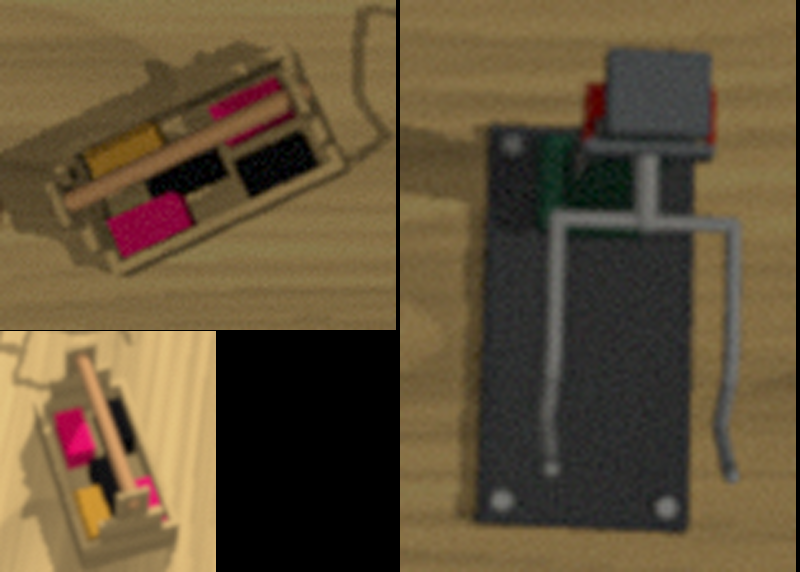

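The crop shows the plywood tote with its dowel from top pixel (190.6,285.9) to (258.8,255.9). The scale's twin hook opens toward the robot (tips at about top (369,286) and (410,288)).

Run:
```python
from h import *
from scipy.optimize import least_squares
c=camera_info('top'); s=camera_info('side')
f=lambda u,v:((u-400)/4.4+335-.35,v/4.4+180-.35)
P=[((-.05,.065,.012),f(474,522)),((-.05,-.065,.012),f(686,528)),((.2,.065,.012),f(490,127)),
((.1,.045,.225),f(556,218)),((.1,-.045,.225),f(738,225)),((-.023,.045,.233),f(552,468)),((-.023,-.045,.233),f(732,477))]
L=np.array([p[0] for p in P]);U=np.array([p[1] for p in P])
def W(p,L): 
    C,S=np.cos(p[2]),np.sin(p[2]); return np.c_[p[0]+C*L[:,0]-S*L[:,1],p[1]+S*L[:,0]+C*L[:,1],L[:,2]]
r=least_squares(lambda p:(proj(c,W(p,L))-U).ravel(),[.6,-.1,0],loss='soft_l1')
print('scale',r.x,(proj(c,W(r.x,L))-U).round(1).tolist())
print('side tips/seat', proj(s,W(r.x,np.array([(-.023,.045,.233),(-.023,-.045,.233),(-.05,.065,.012),(-.05,-.065,.012)]))).round(1).tolist())
a=at(c,(190.3,285.6),.125+.004);b=at(c,(258.5,255.6),.129)
print('dowel',a,b,np.linalg.norm(a-b),(a+b)/2,'yaw',np.degrees(np.arctan2(*(a-b)[1::-1])))
print(proj(s,[a,b]))
for n,u,z in(('jar',(155,288),.04),('glue',(500,318),.1),('tape',(479,275),.012),('purple',(210,172),.13)):print(n,at(c,u,z))
```

```text
scale [ 0.53467431 -0.15469155 -0.05991353] [[0.3, 1.0], [0.8, 2.0], [0.2, -0.8], [0.1, 0.3], [-1.0, 0.7], [-0.4, -1.5], [0.0, -1.5]]
side tips/seat [[351.3, 203.6], [356.0, 183.3], [354.0, 256.4], [360.1, 227.5]]
dowel [0.52132137 0.31261185 0.129     ] [0.59336149 0.14645378 0.129     ] 0.18110296084621622 [0.55734143 0.22953282 0.129     ] yaw 113.43980778618752
[[329.4186446  344.5233047 ]
 [311.92658034 289.73097818]]
jar [0.52060445 0.43464161 0.04      ]
glue [ 0.43496983 -0.44775803  0.1       ]
tape [ 0.54925036 -0.43310819  0.012     ]
purple [0.80717773 0.27230591 0.13      ]
```

Request:
arm_command(
  rows=[
    [1, [0, 0, -1], 1],
    [1, [0, 0, -1], 1],
    [1, [0, 0, -1], 1],
    [1, [0, 0, -1], 1],
    [1, [0, 0, -1], 1],
    [1, [0, 0, -0.5], 1],
    [1, [0, 0, 0], 1],
    [1, [0, 0, 0], 1],
    [1, [0, 0, 0], 1],
    [1, [0, 0, 0], 1],
  ],
  newtons=60,
)

```text
time_s: 1.4
eef_pos: [0.2264, -0.6091, 0.3683]
orientation: [-3.141, 0.001, -0.52]
contact_force: [0.5, 0.1, 0.2]
grip_width: 0.999
gripper_force: 0.0
```

Request:
arm_command(
  rows=[
    [1, [0, 0, 0], -1],
    [1, [0, 0, 0], -1],
    [1, [0, 0, 0], -1],
    [1, [0, 0, 0], -1],
    [1, [0, 0, 0], -1],
    [1, [0, 0, 0], -1],
    [1, [0, 0, 0], -1],
    [1, [0, 0, 0], -1],
    [1, [0, 0, 0], -1],
    [1, [0, 0, 0], -1],
  ],
)

```text
time_s: 2.65
eef_pos: [0.2263, -0.6091, 0.3683]
orientation: [-3.141, -0.0, 0.359]
contact_force: [0.4, 1.1, -1.1]
grip_width: 1.0
gripper_force: 0.0
```

Request:
arm_command(
  rows=[
    [1, [0, 0, 0], -1],
    [1, [0, 0, 0], -1],
    [1, [0, 0, 0], -1],
    [1, [0, 0, 0], -1],
    [1, [0, 0, 0], -1],
    [1, [0, 0, 0], -1],
    [1, [0, 0, 0], -1],
    [1, [0, 0, 0], -1],
    [1, [0, 0, 0], -1],
    [1, [0, 0, 0], -1],
  ],
)

```text
time_s: 3.9
eef_pos: [0.2263, -0.6091, 0.3683]
orientation: [-3.141, -0.001, 1.231]
contact_force: [-0.3, -0.4, -0.2]
grip_width: 1.001
gripper_force: 0.0
```

Request:
arm_command(
  rows=[
    [1, [1, 0, 0], 0],
    [1, [1, 0, 0], 0],
    [1, [1, 0, 0], 0],
    [1, [1, 0, 0], 0],
    [1, [1, 0, 0], 0],
    [1, [1, 0, 0], 0],
    [1, [1, 0, 0], 0],
    [1, [1, 0, 0], 0],
    [1, [1, 0, 0], 0],
    [1, [1, 0, 0], 0],
  ],
)

```text
time_s: 5.15
eef_pos: [0.3109, -0.3722, 0.3688]
orientation: [3.142, 0.0, 1.229]
contact_force: [0.6, -0.3, -0.2]
grip_width: 0.998
gripper_force: 0.0
```

Request:
arm_command(
  rows=[
    [1, [1, 0, 0], 0],
    [1, [1, 0, 0], 0],
    [1, [1, 0, 0], 0],
    [1, [1, 0, 0], 0],
    [1, [1, 0, 0], 0],
    [1, [1, 0, 0], 0],
    [1, [1, 0, 0], 0],
    [1, [1, 0, 0], 0],
    [1, [1, 0, 0], 0],
    [1, [1, 0, 0], 0],
  ],
)

```text
time_s: 6.4
eef_pos: [0.3946, -0.1367, 0.3688]
orientation: [3.141, 0.0, 1.228]
contact_force: [-0.5, -0.1, 0.2]
grip_width: 0.998
gripper_force: 0.0
```

Request:
arm_command(
  rows=[
    [1, [1, 0, 0], 0],
    [1, [1, 0, 0], 0],
    [1, [1, 0, 0], 0],
    [1, [1, 0, 0], 0],
    [1, [1, 0, 0], 0],
    [1, [1, 0, 0], 0],
    [1, [1, 0, 0], 0],
    [1, [1, 0, 0], 0],
    [1, [1, 0, 0], 0],
    [1, [1, 0, 0], 0],
  ],
)

```text
time_s: 7.65
eef_pos: [0.4781, 0.0986, 0.3688]
orientation: [-3.141, -0.0, 1.228]
contact_force: [-0.3, -0.0, -1.0]
grip_width: 1.002
gripper_force: 0.0
```

Request:
arm_command(
  rows=[
    [1, [0, 0, 0], -1],
    [1, [0, 0, 0], -1],
    [1, [0, 0, 0], -1],
    [1, [0, 0, 0], -1],
    [1, [0, 0, 0], -1],
    [1, [0, 0, 0], -1],
    [1, [0, 0, 0], -1],
    [1, [0, 0, 0], -1],
    [1, [0, 0, 0], -0.6],
    [1, [0, 0, 0], 0],
  ],
)

```text
time_s: 8.9
eef_pos: [0.4779, 0.0978, 0.3688]
orientation: [-3.142, -0.0, 1.979]
contact_force: [0.3, -0.8, -0.1]
grip_width: 1.002
gripper_force: 0.0
```

Run:
```python
from h import *
s=bot.observe();print(s['time_s'],s['eef_pos'],s['orientation'],s['q'])
c=camera_info('wrist');im=snapshot('wrist');cv2.imwrite('pics/w1.png',im);import pickle;pickle.dump(c,open('w1.pkl','wb'))
print(proj(c,[[.5213,.3126,.125],[.5934,.1465,.125]]))
```

```text
8.9 [0.47791205 0.09776647 0.36878494] [-3.14152410e+00 -3.00614554e-04  1.97856393e+00] [ 0.93695127  0.31518601 -1.43209558  1.74115998  0.31863958  1.36596308
 -0.14730182]
[[462.11966557   3.79626812]
 [443.10627035 203.07396052]]
```

View pics/w1.png

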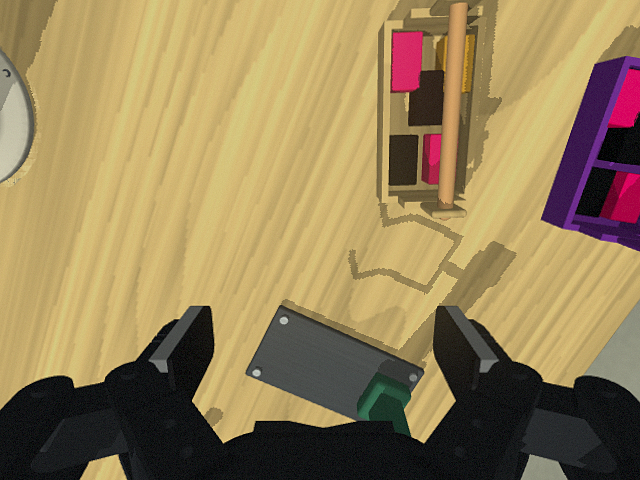

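Wrist picture: plywood dowel from (458,3) to (447,207), scale base at the bottom, purple tote at the right edge.

Run:
```python
from h import *
import pickle
c=pickle.load(open('w1.pkl','rb'))
a=at(c,(458.5,3),.125);b=at(c,(447,206),.125);print(a,b,np.linalg.norm(a-b),np.degrees(np.arctan2(*(a-b)[1::-1])))
y=1.9786;m=(a+b)/2
for m in(m,np.array([.557,.2295,0])):
  d=(m-bot.observe()['eef_pos'])[:2]; print(m,d,'tool',(d@[np.cos(y),np.sin(y)])/.025,(d@[np.sin(y),-np.cos(y)])/.025)
```

```text
[0.51800866 0.3118776  0.125     ] [0.59862203 0.14537207 0.125     ] 0.18499352365675495 115.8338644853627
[0.55831534 0.22862483 0.125     ] [0.08036583 0.13095473] tool 3.5337220734364427 5.02844900613424
[0.557  0.2295 0.    ] [0.07905049 0.13182989] tool 3.5867242540193565 4.994033266391407
```

Request:
arm_command(
  rows=[
    [1, [0.71, 1, 0], -0.45],
    [1, [0.71, 1, 0], 0],
    [1, [0.71, 1, 0], 0],
    [1, [0.71, 1, 0], 0],
    [1, [0.71, 1, 0.5], 0],
    [1, [0, 0, 1], 0],
    [1, [0, 0, 1], 0],
    [1, [0, 0, 1], 0],
    [1, [0, 0, 1], 0],
    [1, [0, 0, 0], 0],
  ],
)

```text
time_s: 10.2
eef_pos: [0.5525, 0.2299, 0.2545]
orientation: [-3.138, -0.0, 2.017]
contact_force: [0.2, 0.3, 1.1]
grip_width: 1.003
gripper_force: 0.0
```

Run:
```python
from h import *
s=bot.observe();print(s['time_s'],s['eef_pos'],s['orientation'],s['q'])
c=camera_info('wrist');im=snapshot('wrist')
p=s['eef_pos'];u=proj(c,[[p[0],p[1],.125],[p[0],p[1],p[2]]]);print(u)
cv2.imwrite('pics/w2.png',im);import pickle;pickle.dump(c,open('w2.pkl','wb'))
print(proj(c,[[.518,.3119,.125],[.5986,.1454,.125]]))
```

```text
10.2 [0.55247976 0.22992885 0.25452125] [-3.13785588e+00 -1.09466917e-04  2.01738238e+00] [ 0.35408913  0.61634436 -1.14670416  1.6427953   0.58239718  1.27364986
 -0.45745852]
[[323.5299894  230.69264589]
 [322.70084269 310.9621979 ]]
[[329.80570447 105.06081896]
 [329.71887389 343.11888746]]
```

View pics/w2.png

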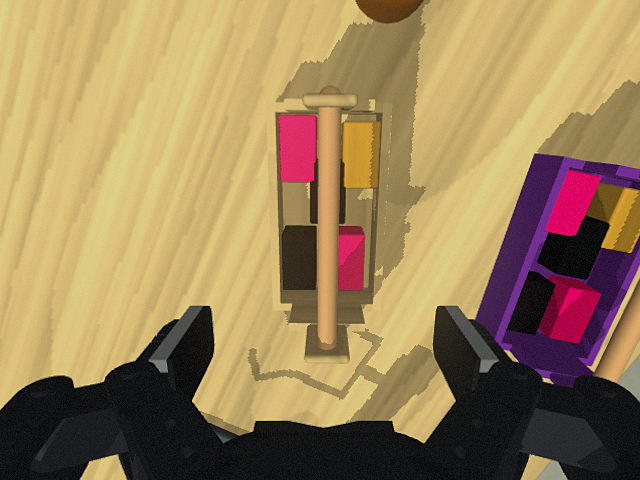

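The dowel runs from (329.5,105) to (327,345) in the tool's frame. It is well aligned, so I shift about 4 mm, descend and grip.

Request:
arm_command(
  rows=[
    [1, [-0.15, 0.15, 0.5], 0.12],
    [1, [0, 0, 1], 0],
    [1, [0, 0, 1], 0],
    [1, [0, 0, 1], 0],
    [1, [0, 0, 1], 0],
    [1, [0, 0, 0.8], 0],
    [1, [0, 0, 0.5], 0],
    [1, [0, 0, 0.15], 0],
    [1, [0, 0, 0], 0],
    [1, [0, 0, 0], 0],
  ],
)

```text
time_s: 11.5
eef_pos: [0.559, 0.2293, 0.1084]
orientation: [3.14, 0.0, 2.008]
contact_force: [-0.1, -0.1, 0.6]
grip_width: 0.996
gripper_force: 0.0
```

Request:
arm_command(
  rows=[
    [0, [0, 0, 0], 0],
    [0, [0, 0, 0], 0],
    [0, [0, 0, 0], 0],
    [0, [0, 0, 0], 0],
    [0, [0, 0, 0], 0],
    [0, [0, 0, 0], 0],
    [0, [0, 0, 0], 0],
    [0, [0, 0, 0], 0],
  ],
  newtons=70,
)

```text
time_s: 12.5
eef_pos: [0.5581, 0.2287, 0.1077]
orientation: [-3.141, 0.0, 2.008]
contact_force: [-3.7, -1.6, 5.5]
grip_width: 0.162
gripper_force: 68.4
```

Request:
arm_command(
  rows=[
    [0, [0, 0, -0.1], 0],
    [0, [0, 0, -0.3], 0],
    [0, [0, 0, -0.6], 0],
    [0, [0, 0, -0.9], 0],
    [0, [0, 0, -1], 0],
    [0, [0, 0, -1], 0],
    [0, [0, 0, -1], 0],
    [0, [0, 0, -1], 0],
    [0, [0, 0, -0.7], 0],
    [0, [0, 0, -0.3], 0],
  ],
)

```text
time_s: 13.75
eef_pos: [0.5589, 0.2294, 0.2819]
orientation: [3.139, 0.0, 2.008]
contact_force: [0.2, -0.1, -5.1]
grip_width: 0.163
gripper_force: 68.5
```

Request:
arm_command(
  rows=[
    [0, [0, 0, 0], 0],
    [0, [0, 0, 0], 0],
    [0, [0, 0, 0], 0],
    [0, [0, 0, 0], 0],
    [0, [0, 0, 0], 0],
  ],
)

```text
time_s: 14.38
eef_pos: [0.5585, 0.229, 0.2798]
orientation: [-3.141, -0.0, 2.008]
contact_force: [-0.3, -0.6, -4.4]
grip_width: 0.165
gripper_force: 68.5
```

Run:
```python
from h import *
s=bot.observe();print(s)
c=camera_info('wrist');im=snapshot('wrist')
cv2.imwrite('pics/w3.png',im)
print(proj(c,[s['eef_pos']+[0,0,.019]]))
```

```text
{'time_s': 14.375, 'q': array([ 0.36049335,  0.59937109, -1.15770218,  1.60284571,  0.56308068,
        1.31540216, -0.44344443]), 'joint_vel': array([ 0.00037883, -0.00272501,  0.00050831,  0.00037703,  0.00029562,
       -0.00049066,  0.00033639]), 'effort': array([ 9.99071344e-03, -4.90950716e+01, -1.72439861e+01, -2.77537698e+01,
        1.55218266e-02,  1.63662038e-02, -1.95896305e-04]), 'eef_pos': array([0.55846   , 0.22896642, 0.27984825]), 'orientation': array([-3.14131495e+00, -1.51562152e-04,  2.00790978e+00]), 'contact_force': array([-0.34248769, -0.57187998, -4.41292021]), 'ft_torque': array([0.01963494, 0.01751719, 0.02814075]), 'gripper_force': 68.46829533576965, 'grip_width': 0.16468013046140653}
[[322.71169262 334.8284222 ]]
```

View pics/w3.png

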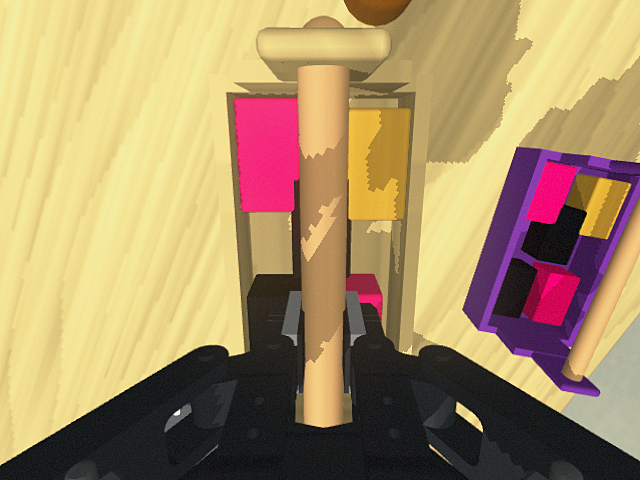

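Request:
arm_command(
  rows=[
    [0, [0, 0, 0], 0.5],
    [0, [0, 0, 0], 1],
    [0, [0, 0, 0], 1],
    [0, [0, 0, 0], 1],
    [0, [0, 0, 0], 1],
    [0, [0, 0, 0], 0.8],
    [0, [0, 0, 0], 0.4],
    [0, [0, -0.3, 0], 0],
    [0, [0, -0.6, 0], 0],
    [0, [0, -0.8, 0], 0],
  ],
)

```text
time_s: 15.68
eef_pos: [0.5146, 0.2318, 0.2799]
orientation: [-3.141, -0.0, 1.511]
contact_force: [-0.1, 0.7, -4.7]
grip_width: 0.166
gripper_force: 68.4
```

Request:
arm_command(
  rows=[
    [0, [0, -0.8, 0], 0],
    [0, [-0.2, -0.8, 0], 0],
    [0, [-0.4, -0.8, 0], 0],
    [0, [-0.6, -0.6, 0], 0],
    [0, [-0.8, -0.4, 0], 0],
    [0, [-1, -0.14, 0], 0],
    [0, [-1, 0, 0], 0],
    [0, [-1, 0, 0], 0],
    [0, [-1, 0, 0], 0],
    [0, [-1, 0, 0], 0],
  ],
)

```text
time_s: 16.92
eef_pos: [0.4158, 0.062, 0.2796]
orientation: [-3.141, 0.002, 1.512]
contact_force: [-0.1, -0.5, -5.1]
grip_width: 0.158
gripper_force: 68.4
```

Request:
arm_command(
  rows=[
    [0, [-1, 0, 0], 0],
    [0, [-1, 0, 0], 0],
    [0, [-1, 0, 0], 0],
    [0, [-1, 0, 0], 0],
    [0, [-1, 0, 0], 0],
    [0, [-1, 0, 0], 0],
    [0, [-1, 0, 0], 0],
    [0, [-0.8, 0, 0], 0],
    [0, [-0.4, 0, 0], 0],
    [0, [-0.2, 0, 0], 0],
  ],
)

```text
time_s: 18.18
eef_pos: [0.4044, -0.1473, 0.28]
orientation: [-3.141, -0.0, 1.511]
contact_force: [-0.6, -0.2, -5.0]
grip_width: 0.162
gripper_force: 68.4
```

Run:
```python
from h import *
s=bot.observe();print(s['time_s'],s['eef_pos'],s['orientation'],s['contact_force'],s['q'])
a=snapshot('wrist');c=camera_info('wrist');d=camera_info('side');b=snapshot('side');t=snapshot('top')
cv2.imwrite('pics/s4.png',b);cv2.imwrite('pics/t4.png',t);cv2.imwrite('pics/w4.png',a)
p=np.zeros((570,800,3),np.uint8);p[:300,:400]=cv2.resize(a,(400,300));p[:570,401:781]=cv2.resize(t[170:320,340:440],(380,570));p[301:561,:400]=cv2.resize(b[150:280,250:450],(400,260),interpolation=2)
cv2.imwrite('pics/m4.png',p)
```

```text
18.175 [ 0.40442906 -0.14728709  0.27998052] [-3.14147815e+00 -2.87395209e-04  1.51055767e+00] [-0.60702778 -0.23277594 -5.02080573] [ 1.32702265  0.08591082 -1.07518929  1.99449213  0.08417448  1.10775333
  0.15545969]
```

View pics/m4.png

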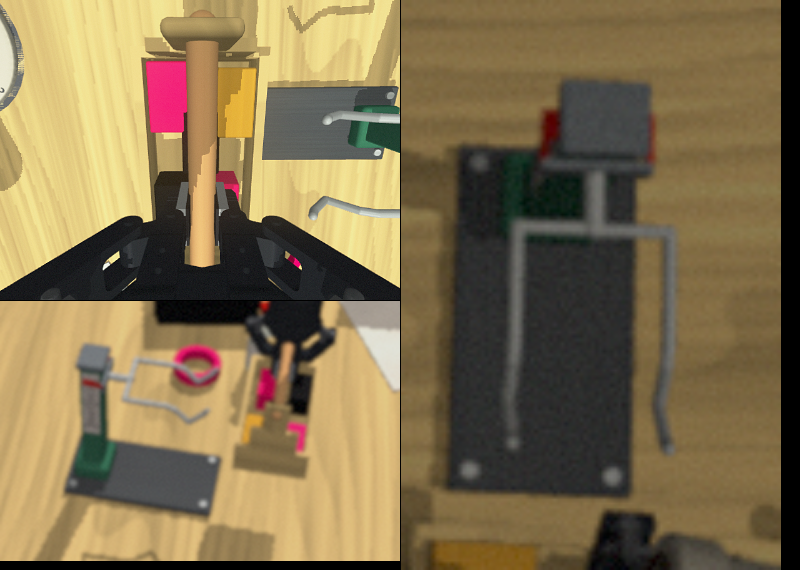

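Run:
```python
from h import *
a=cv2.imread('pics/w4.png');cv2.imwrite('pics/c5.png',cv2.resize(a[130:370,400:640],(600,600),interpolation=2))
c=camera_info('wrist');p=np.array([.5347,-.1547]);y=-.0599
for x,yy,z in((-.023,.045,.233),(-.017,.045,.198+.017),(0,.045,.198),(.028,.045,.225),(-.023,-.045,.233),(0,-.045,.198),(-.05,.065,.012),(-.05,-.065,.012)):
  X=[p[0]+np.cos(y)*x-np.sin(y)*yy,p[1]+np.sin(y)*x+np.cos(y)*yy,z]; u=proj(c,[X])[0]; print(x,yy,z,u.round(1),((u-[400,130])*2.5).round())
```

```text
-0.023 0.045 0.233 [535.7 187.6] [339. 144.]
-0.017 0.045 0.21500000000000002 [528.9 182.7] [322. 132.]
0 0.045 0.198 [542.7 178.7] [357. 122.]
0.028 0.045 0.225 [626.2 185. ] [566. 137.]
-0.023 -0.045 0.233 [510.2 344.3] [275. 536.]
0 -0.045 0.198 [519.7 315.2] [299. 463.]
-0.05 0.065 0.012 [399.2 137.2] [-2. 18.]
-0.05 -0.065 0.012 [392.6 254. ] [-19. 310.]
```

View pics/c5.png

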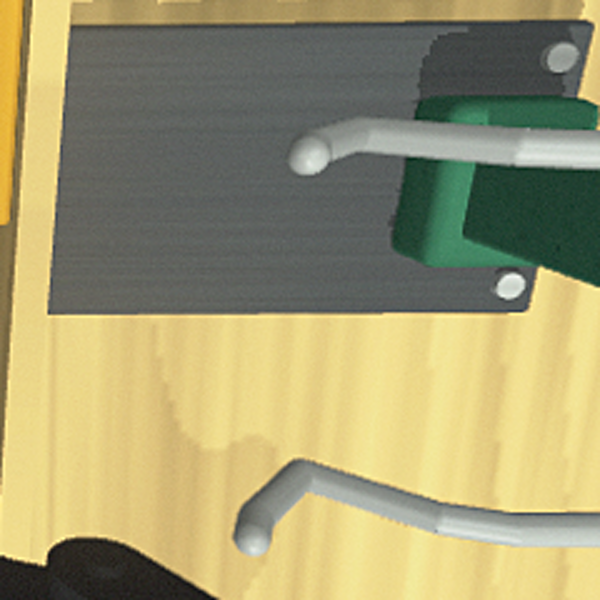

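Crop c5: hook tips at wrist (524,191) and (501,344), V vertices at (545,183) and (522,320), and the back bends at (607,188) and (575,337). The tote rim hides the base's front edge. I refit the hook from these points.

```bash
cat > fit.py <<'E'
from h import *
from scipy.optimize import least_squares
def W(p,L):
    C,S=np.cos(p[2]),np.sin(p[2]);L=np.array(L); return np.c_[p[0]+C*L[:,0]-S*L[:,1],p[1]+S*L[:,0]+C*L[:,1],L[:,2]]
def pts(t): return [(0,.045,.198),(0,-.045,.198),(.027,.045,.225),(.027,-.045,.225),(-t,.045,.198+t),(-t,-.045,.198+t)]
E
python3 - <<'E'
from fit import *
c=camera_info('wrist');T=camera_info('top')
U=np.array([(544.8,183.2),(522,320),(606.8,188.4),(575.2,336.8),(524,190.8),(501.2,344)])
f=lambda u,v:((u-400)/4.4+335-.35,v/4.4+180-.35)
LB=[(-.05,.065,.012),(-.05,-.065,.012),(.2,.065,.012),(.1,.045,.225),(.1,-.045,.225)];UB=np.array([f(474,522),f(686,528),f(490,127),f(556,218),f(738,225)])
tip=np.array([f(552,468),f(732,477)])
def rt(p): return proj(T,W(p,LB+pts(p[3])[4:]))-np.vstack([UB,tip])
def rw(p): return proj(c,W(p,pts(p[3])))-U
for n,g in(('w',rw),('t',rt),('both',lambda p:np.vstack([rw(p),2*rt(p)]))):
    r=least_squares(lambda p:g(p).ravel(),[.535,-.155,-.06,.03]);print(n,r.x.round(4),rw(r.x).round(1).tolist(),rt(r.x).round(1).tolist())
E
```

```text
w [ 0.532  -0.1579 -0.047   0.0205] [[-8.3, 1.2], [-5.9, -0.2], [10.1, 2.4], [9.5, 5.0], [-5.0, -0.4], [-2.3, -7.5]] [[1.8, 2.3], [2.3, 2.7], [0.5, 0.4], [1.0, 1.7], [-0.1, 1.6], [0.5, -0.7], [0.3, -1.3]]
t [ 0.5364 -0.1554 -0.0556  0.0277] [[0.3, -3.6], [0.5, -4.0], [20.3, -2.5], [17.0, 1.2], [-2.2, -3.9], [-1.8, -5.5]] [[0.6, 0.5], [1.1, 1.3], [0.1, -1.3], [0.2, -0.4], [-0.9, -0.1], [-0.5, 0.2], [-0.4, -0.1]]
both [ 0.5328 -0.1573 -0.0494  0.0227] [[-6.6, 0.1], [-4.7, -1.1], [12.2, 1.3], [10.9, 4.1], [-5.2, -1.1], [-3.0, -6.6]] [[1.5, 2.0], [2.0, 2.4], [0.4, 0.1], [0.9, 1.3], [-0.2, 1.3], [0.3, -0.2], [0.2, -0.7]]
```

Run:
```python
from fit import *
c=camera_info('wrist')
U=np.array([(544.8,183.2),(522,320),(524,190.8),(501.2,344)])
L=lambda t:[pts(t)[i] for i in(0,1,4,5)]
for t in(.026,.0285):
    r=least_squares(lambda p:(proj(c,W(p,L(t)))-U).ravel(),[.535,-.155,-.06]);print(t,r.x.round(4),(proj(c,W(r.x,L(t)))-U).round(1).tolist())
```

```text
0.026 [ 0.5367 -0.1583 -0.0561] [[0.3, 1.3], [0.5, -0.0], [-0.5, 1.0], [-0.2, -2.8]]
0.0285 [ 0.5373 -0.1579 -0.0581] [[1.7, 0.6], [1.5, -0.6], [-1.4, 0.9], [-1.4, -1.2]]
```

Request:
arm_command(
  rows=[
    [0, [0, 0, 0.4], 0],
    [0, [0, 0, 0.7], 0],
    [0, [0, 0, 0.5], 0],
    [0, [-0.07, 0.3, 0.29], 0],
    [0, [0, 0.5, 0], 0],
    [0, [0, 0.6, 0], 0],
    [0, [0, 0.6, 0], 0],
    [0, [0, 0.5, 0], 0],
    [0, [0, 0.3, 0], 0],
    [0, [0, 0, 0], 0],
  ],
)

```text
time_s: 19.58
eef_pos: [0.4748, -0.1532, 0.2328]
orientation: [3.141, -0.001, 1.511]
contact_force: [-0.6, -0.9, -4.7]
grip_width: 0.162
gripper_force: 68.5
```

Request:
arm_command(
  rows=[
    [0, [0, 0.2, 0], 0],
    [0, [0, 0.4, 0], 0],
    [0, [0, 0.5, 0], 0],
    [0, [0, 0.5, 0], 0],
    [0, [0, 0.4, 0], 0],
    [0, [0, 0.3, 0], 0],
    [0, [0, 0.2, 0], 0],
    [0, [0, 0, 0], 0],
    [0, [0, 0, 0], 0],
  ],
)

```text
time_s: 20.7
eef_pos: [0.5363, -0.1572, 0.2327]
orientation: [-3.141, 0.0, 1.51]
contact_force: [0.6, -0.7, -5.0]
grip_width: 0.163
gripper_force: 68.5
```

Run:
```python
from fit import *
s=bot.observe();print(s['time_s'],s['eef_pos'],s['orientation'],s['contact_force'],s['ft_torque'])
a=snapshot('wrist');c=camera_info('wrist');b=snapshot('side')
cv2.imwrite('pics/w6.png',a)
p=np.zeros((560,800,3),np.uint8);p[:560,:500]=cv2.resize(a[80:416,200:500],(500,560),interpolation=2);p[:400,501:]=cv2.resize(b[150:284,280:380],(299,400),interpolation=2)
cv2.imwrite('pics/m6.png',p)
print(proj(c,W([.5367,-.157,-.057],pts(.027))).round(1).tolist())
```

```text
20.7 [ 0.53630784 -0.15717685  0.23274126] [-3.14107846e+00  1.45864883e-04  1.51041142e+00] [ 0.55588083 -0.6754042  -4.97833232] [ 0.02114188 -0.01786855  0.01169298]
[[323.6, 191.1], [324.2, 355.7], [390.1, 201.4], [381.2, 388.7], [257.3, 202.0], [267.5, 389.1]]
```

View pics/m6.png

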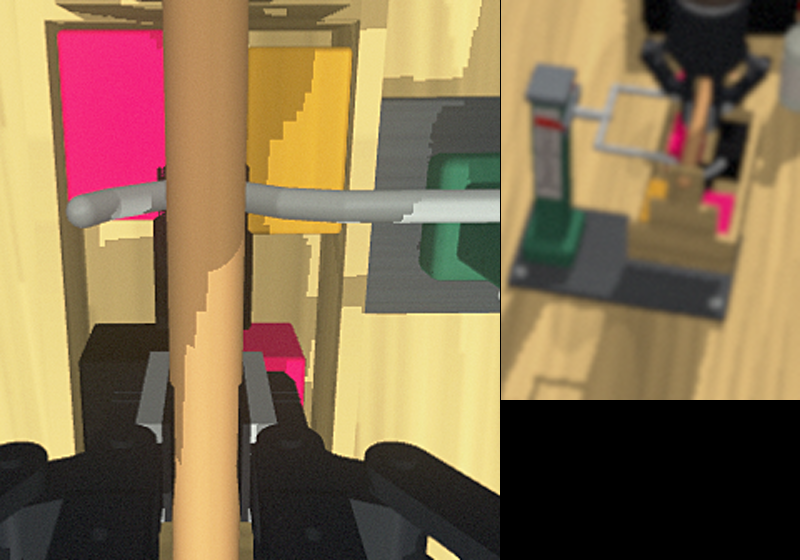

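The dowel lies across both notches, with hook 1's tip at wrist (248,206) and its bend near (407,204), so it is near centre. I ease down and use the lateral force to fine-centre.

Request:
arm_command(
  rows=[
    [0, [0, 0, 0.2], 0],
    [0, [0, 0, 0.3], 0],
    [0, [0, 0, 0.3], 0],
    [0, [0, 0, 0.2], 0],
    [0, [0, 0, 0.2], 0],
    [0, [0, 0, 0.1], 0],
    [0, [0, 0, 0.1], 0],
    [0, [0, 0, 0.1], 0],
    [0, [0, 0, 0.1], 0],
    [0, [0, 0, 0.1], 0],
  ],
)

```text
time_s: 22.05
eef_pos: [0.5368, -0.1572, 0.1903]
orientation: [3.141, 0.0, 1.51]
contact_force: [-0.8, 0.6, -3.8]
grip_width: 0.164
gripper_force: 68.7
```

Request:
arm_command(
  rows=[
    [0, [0, 0, 0.1], 0],
    [0, [0, 0, 0.1], 0],
    [0, [0, 0, 0.1], 0],
    [0, [0, 0, 0], 0],
    [0, [0, 0, 0], 0],
    [0, [0, 0, 0], 0],
  ],
)

```text
time_s: 22.8
eef_pos: [0.5366, -0.1572, 0.1829]
orientation: [-3.141, 0.0, 1.51]
contact_force: [-1.1, 0.5, -2.1]
grip_width: 0.165
gripper_force: 68.8
```

```bash
cat > avg.py <<'E'
from h import *
F=[];q=[]
for i in range(8):
    s=bot.observe();F.append(np.r_[s['contact_force'],s['ft_torque']*10]);q.append(s['eef_pos']);im=snapshot('side')
print(s['time_s'],np.mean(q,0).round(4),s['orientation'].round(3),'F',np.mean(F,0).round(2),'sd',np.std(F,0).round(2),s['grip_width'])
E
python3 avg.py
```

```text
23.15 [ 0.5366 -0.1572  0.1828] [-3.141  0.     1.51 ] F [-1.28  0.04 -2.08  1.05  3.07 -0.04] sd [0.2  0.4  0.33 0.36 0.34 0.5 ] 0.1637426014660968
```

Request:
arm_command(
  rows=[
    [0, [0, -0.02, 0], 0],
    [0, [0, -0.02, 0], 0],
    [0, [0, 0, 0], 0],
    [0, [0, 0, 0], 0],
  ],
)

```text
time_s: 23.7
eef_pos: [0.5357, -0.1572, 0.1829]
orientation: [3.141, 0.0, 1.51]
contact_force: [-1.7, 0.8, -2.7]
grip_width: 0.164
gripper_force: 68.8
```

```bash
python3 avg.py
```

```text
24.05 [ 0.5357 -0.1572  0.1828] [3.142 0.    1.51 ] F [-0.82  0.28 -2.22  0.45  1.36  0.12] sd [0.39 0.35 0.38 0.4  0.14 0.46] 0.1625961638520515
```

Request:
arm_command(
  rows=[
    [0, [0, -0.02, 0], 0],
    [0, [0, -0.02, 0], 0],
    [0, [0, 0, 0], 0],
    [0, [0, 0, 0], 0],
  ],
)

```text
time_s: 24.6
eef_pos: [0.5345, -0.1571, 0.1828]
orientation: [-3.141, 0.0, 1.51]
contact_force: [-1.2, -0.1, -2.3]
grip_width: 0.164
gripper_force: 68.8
```

```bash
python3 avg.py
```

```text
24.95 [ 0.5346 -0.157   0.1828] [-3.141 -0.     1.51 ] F [-0.98  0.1  -2.53  0.44  2.16  0.14] sd [0.75 0.44 0.37 0.32 0.21 0.58] 0.16398414440872477
```

Request:
arm_command(
  rows=[
    [0, [0, -0.02, 0], 0],
    [0, [0, -0.02, 0], 0],
    [0, [0, 0, 0], 0],
    [0, [0, 0, 0], 0],
  ],
)

```text
time_s: 25.5
eef_pos: [0.5343, -0.157, 0.1831]
orientation: [3.14, -0.0, 1.51]
contact_force: [2.1, -0.4, -3.6]
grip_width: 0.164
gripper_force: 68.8
```

```bash
python3 avg.py
```

```text
25.85 [ 0.5343 -0.157   0.1831] [ 3.14 -0.    1.51] F [ 2.98 -0.19 -2.78 -0.07 -5.7   1.04] sd [0.72 0.35 0.49 0.21 0.88 0.24] 0.1592015030341634
```

Request:
arm_command(
  rows=[
    [0, [0, -0.02, 0], 0],
    [0, [0, -0.02, 0], 0],
    [0, [0, 0, 0], 0],
    [0, [0, 0, 0], 0],
  ],
)

```text
time_s: 26.4
eef_pos: [0.5341, -0.157, 0.1834]
orientation: [3.138, -0.0, 1.51]
contact_force: [6.0, -0.5, -3.7]
grip_width: 0.161
gripper_force: 68.9
```

```bash
python3 avg.py
```

```text
26.75 [ 0.5341 -0.157   0.1834] [ 3.138 -0.     1.511] F [  5.98  -0.19  -2.94  -0.48 -12.81   1.19] sd [0.38 0.49 0.39 0.33 0.26 0.39] 0.16257081985098526
```

Fx flips sign, so the centre is at about commanded x = 0.5344. I back off 1.75 mm and keep lowering.

Request:
arm_command(
  rows=[
    [0, [0, 0.02, 0], 0],
    [0, [0, 0.02, 0], 0],
    [0, [0, 0.02, 0], 0],
    [0, [0, 0.01, 0], 0],
    [0, [0, 0, 0.1], 0],
    [0, [0, 0, 0.1], 0],
    [0, [0, 0, 0.1], 0],
    [0, [0, 0, 0.08], 0],
    [0, [0, 0, 0], 0],
    [0, [0, 0, 0], 0],
  ],
)

```text
time_s: 28.05
eef_pos: [0.5342, -0.157, 0.1733]
orientation: [-3.141, 0.0, 1.51]
contact_force: [1.4, 0.8, -1.3]
grip_width: 0.159
gripper_force: 69.0
```

```bash
python3 avg.py
```

```text
28.4 [ 0.5343 -0.157   0.1733] [-3.141 -0.     1.51 ] F [ 1.49  0.42 -1.03  1.04 -3.23  0.91] sd [0.47 0.46 0.45 0.2  0.31 0.4 ] 0.16146395300635347
```

Request:
arm_command(
  rows=[
    [0, [0, 0.02, 0.05], 0],
    [0, [0, 0, 0.05], 0],
    [0, [0, 0, 0.05], 0],
    [0, [0, 0, 0.05], 0],
    [0, [0, 0, 0.03], 0],
    [0, [0, 0, 0], 0],
    [0, [0, 0, 0], 0],
  ],
)

```text
time_s: 29.32
eef_pos: [0.5344, -0.157, 0.1674]
orientation: [-3.14, -0.0, 1.51]
contact_force: [-3.7, 1.0, -0.1]
grip_width: 0.164
gripper_force: 69.1
```

```bash
python3 avg.py; python3 avg.py
```

```text
29.675 [ 0.5344 -0.157   0.1674] [-3.141 -0.     1.51 ] F [-4.26  1.32  0.1   2.34  8.61  0.66] sd [0.43 0.38 0.33 0.29 0.86 0.41] 0.1650072824678311
30.075 [ 0.5345 -0.157   0.1674] [-3.141 -0.     1.51 ] F [-4.55  1.29  0.13  2.93 10.4   0.81] sd [0.24 0.37 0.28 0.41 0.41 0.34] 0.1604258395215804
```

Request:
arm_command(
  rows=[
    [0, [0, -0.01, 0], 0],
    [0, [0, -0.01, 0], 0],
    [0, [0, 0, 0], 0],
    [0, [0, 0, 0], 0],
  ],
)

```text
time_s: 30.62
eef_pos: [0.5345, -0.1571, 0.1676]
orientation: [3.141, 0.0, 1.51]
contact_force: [-4.1, 1.3, -0.5]
grip_width: 0.163
gripper_force: 69.1
```

```bash
python3 avg.py
```

```text
30.975 [ 0.5345 -0.157   0.1676] [ 3.141 -0.     1.51 ] F [-4.01  1.43 -0.33  2.74  8.61  0.68] sd [0.33 0.53 0.21 0.29 0.33 0.26] 0.16030701683933538
```

Request:
arm_command(
  rows=[
    [0, [0, -0.02, 0], 0],
    [0, [0, -0.02, 0], 0],
    [0, [0, 0, 0], 0],
    [0, [0, 0, 0], 0],
  ],
)

```text
time_s: 31.52
eef_pos: [0.5343, -0.157, 0.168]
orientation: [3.14, -0.0, 1.51]
contact_force: [0.2, 0.7, -0.6]
grip_width: 0.161
gripper_force: 69.1
```

```bash
python3 avg.py
```

```text
31.875 [ 0.5343 -0.157   0.1679] [ 3.14 -0.    1.51] F [ 1.21  0.68 -0.33  1.95 -2.98  0.72] sd [0.89 0.22 0.39 0.15 1.65 0.45] 0.16006409904557187
```

Request:
arm_command(
  rows=[
    [0, [0, 0.01, 0.02], 0],
    [0, [0, 0, 0.02], 0],
    [0, [0, 0, 0.02], 0],
    [0, [0, 0, 0], 0],
    [0, [0, 0, 0], 0],
  ],
)

```text
time_s: 32.55
eef_pos: [0.5342, -0.157, 0.1663]
orientation: [3.141, -0.0, 1.51]
contact_force: [5.4, 1.4, -0.0]
grip_width: 0.161
gripper_force: 69.2
```

```bash
python3 avg.py;python3 avg.py
```

```text
32.9 [ 0.5342 -0.157   0.1663] [ 3.141 -0.     1.51 ] F [  5.15   0.73   0.24   1.19 -10.8    0.93] sd [0.39 0.43 0.56 0.23 0.47 0.3 ] 0.1589294794078368
33.3 [ 0.5342 -0.157   0.1663] [3.141 0.    1.51 ] F [  5.06   0.78   0.08   1.51 -10.76   0.96] sd [0.52 0.48 0.39 0.2  0.27 0.48] 0.16150817344215707
```

Request:
arm_command(
  rows=[
    [0, [0, 0.02, 0], 0],
    [0, [0, 0.02, 0], 0],
    [0, [0, 0, 0], 0],
    [0, [0, 0, 0], 0],
  ],
)

```text
time_s: 33.85
eef_pos: [0.5342, -0.157, 0.1659]
orientation: [-3.141, -0.0, 1.51]
contact_force: [2.2, 1.1, -0.5]
grip_width: 0.162
gripper_force: 69.2
```

```bash
python3 avg.py
```

```text
34.2 [ 0.5343 -0.157   0.1659] [-3.141  0.     1.51 ] F [ 1.66  1.13  0.46  1.85 -3.82  0.64] sd [0.57 0.43 0.61 0.31 0.81 0.21] 0.16091057328942338
```

Request:
arm_command(
  rows=[
    [0, [0, 0.01, -0.02], 0],
    [0, [0, 0.01, -0.02], 0],
    [0, [0, 0, 0], 0],
    [0, [0, 0, 0], 0],
  ],
)

```text
time_s: 34.75
eef_pos: [0.5344, -0.1571, 0.1667]
orientation: [-3.14, -0.0, 1.51]
contact_force: [-2.8, 2.3, -0.6]
grip_width: 0.163
gripper_force: 69.1
```

```bash
python3 avg.py; python3 avg.py
```

```text
35.1 [ 0.5344 -0.1571  0.1668] [-3.14  0.    1.51] F [-2.92  1.72 -0.22  3.04  6.89  0.79] sd [0.63 0.59 0.33 0.38 1.38 0.31] 0.16122806712096222
35.5 [ 0.5345 -0.1571  0.1668] [-3.14  0.    1.51] F [-4.86  1.66 -0.17  3.39 10.27  0.78] sd [0.4  0.78 0.41 0.34 0.54 0.44] 0.16316015481939425
```

Request:
arm_command(
  rows=[
    [0, [0, -0.01, 0], 0],
    [0, [0, 0, 0], 0],
    [0, [0, 0, 0], 0],
    [0, [0, 0, 0], 0],
    [0, [0, 0, 0], 0],
    [0, [0, 0, 0], 0],
    [0, [0, 0, 0], 0],
    [0, [0, 0, 0], 0],
  ],
)

```text
time_s: 36.55
eef_pos: [0.5345, -0.1571, 0.1669]
orientation: [-3.141, 0.0, 1.51]
contact_force: [-4.0, 1.4, -0.4]
grip_width: 0.162
gripper_force: 69.1
```

```bash
python3 avg.py
```

```text
36.9 [ 0.5345 -0.1571  0.1669] [-3.141 -0.     1.51 ] F [-4.72  1.73 -0.23  3.29 10.41  0.79] sd [0.62 0.39 0.31 0.31 0.17 0.29] 0.1635323932621522
```

The lateral force saturates at ±4.9 N (one wall) within x = 0.5342–0.5345, so the dowel is centred to about 0.2 mm. One last nudge, then I open gently.

Request:
arm_command(
  rows=[
    [0, [0, -0.01, 0], 0],
    [0, [0, 0, 0], 0],
    [0, [0, 0, 0], 0],
    [0, [0, 0, 0], 0],
    [0, [0, 0, 0], 0],
    [0, [0, 0, 0], 0],
  ],
  newtons=20,
)

```text
time_s: 37.7
eef_pos: [0.5345, -0.157, 0.167]
orientation: [-3.141, -0.0, 1.51]
contact_force: [-4.7, 1.4, -0.4]
grip_width: 0.164
gripper_force: 69.1
```

```bash
python3 avg.py
```

```text
38.05 [ 0.5345 -0.1571  0.167 ] [-3.141  0.     1.51 ] F [-4.94  1.57 -0.12  3.56 10.08  0.77] sd [0.5  0.38 0.38 0.27 0.13 0.57] 0.16390626218208984
```

Request:
arm_command(
  rows=[
    [0, [0, -0.02, 0], 0],
    [0, [0, 0, 0], 0],
    [0, [0, 0, 0], 0],
    [0, [0, 0, 0], 0],
    [0, [0, 0, 0], 0],
    [0, [0, 0, 0], 0],
  ],
)

```text
time_s: 38.85
eef_pos: [0.5344, -0.1571, 0.1672]
orientation: [3.141, -0.0, 1.51]
contact_force: [-2.5, 1.5, 0.5]
grip_width: 0.162
gripper_force: 69.2
```

```bash
python3 avg.py
```

```text
39.2 [ 0.5344 -0.1571  0.1672] [ 3.141 -0.     1.51 ] F [-2.26  1.57  0.26  3.09  4.94  0.55] sd [0.36 0.44 0.31 0.29 0.45 0.2 ] 0.16635577850712946
```

Request:
arm_command(
  rows=[
    [0.18, [0, 0, 0], 0],
    [0.2, [0, 0, 0], 0],
    [0.22, [0, 0, 0], 0],
    [0.25, [0, 0, 0], 0],
    [0.3, [0, 0, 0], 0],
    [0.4, [0, 0, 0], 0],
    [0.5, [0, 0, 0], 0],
    [0.6, [0, 0, 0], 0],
    [0.7, [0, 0, 0], 0],
    [0.7, [0, 0, 0], 0],
  ],
)

```text
time_s: 40.5
eef_pos: [0.5342, -0.157, 0.1671]
orientation: [3.142, -0.0, 1.51]
contact_force: [0.3, -0.2, 0.3]
grip_width: 0.698
gripper_force: 0.0
```

```bash
python3 avg.py
python3 - <<'E'
from fit import *
a=snapshot('wrist');b=snapshot('side')
p=np.zeros((560,800,3),np.uint8);p[:560,:500]=cv2.resize(a[80:416,200:500],(500,560),interpolation=2);p[:400,501:]=cv2.resize(b[150:284,280:380],(299,400),interpolation=2)
cv2.imwrite('pics/m7.png',p)
E
```

```text
40.85 [ 0.5342 -0.157   0.1671] [3.142 0.    1.51 ] F [ 0.16  0.03 -0.33 -0.14  0.09 -0.06] sd [0.39 0.51 0.41 0.25 0.36 0.25] 0.6999436337238673
```

View pics/m7.png

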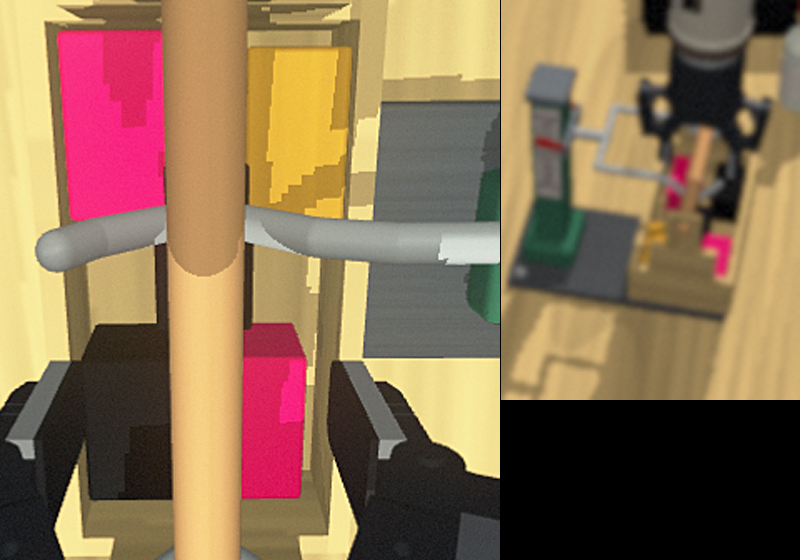

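The dowel sits in the notches with the fingers clear on both sides (pads at about crop (45,400) and (360,400)), and the red pointer is down the strip. I retract straight up.

Request:
arm_command(
  rows=[
    [0.7, [0, 0, -0.2], 0],
    [0.7, [0, 0, -0.4], 0],
    [0.7, [0, 0, -0.6], 0],
    [0.7, [0, 0, -0.8], 0],
    [0.7, [0, 0, -1], 0],
    [0.7, [0, 0, -1], 0],
    [0.7, [0, 0, -1], 0],
    [0.7, [0, 0, -0.6], 0],
    [0.7, [0, 0, -0.3], 0],
    [0.7, [0, 0, 0], 0],
  ],
)

```text
time_s: 42.25
eef_pos: [0.5342, -0.1571, 0.3147]
orientation: [3.141, 0.0, 1.51]
contact_force: [0.8, 0.2, -0.5]
grip_width: 0.702
gripper_force: 0.0
```

Request:
arm_command(
  rows=[
    [0.7, [0, 0, 0], 0],
    [0.7, [0, 0, 0], 0],
    [0.7, [0, 0, 0], 0],
    [0.7, [0, 0, 0], 0],
    [0.7, [0, 0, 0], 0],
    [0.7, [0, 0, 0], 0],
    [0.7, [0, 0, 0], 0],
    [0.7, [0, 0, 0], 0],
  ],
)

```text
time_s: 43.25
eef_pos: [0.5342, -0.157, 0.3146]
orientation: [3.142, 0.0, 1.51]
contact_force: [0.1, -0.5, 0.1]
grip_width: 0.698
gripper_force: 0.0
```

Run:
```python
from h import *
r=lambda n:snapshot(n).astype(int)
a=[r('side') for i in range(8)]
n=np.abs(a[0]-a[1])[150:284,280:380].mean()
print(n,[round(np.abs(a[0]-x)[150:284,280:380].mean(),2) for x in a[1:]])
s=bot.observe();print(s['time_s'],s['eef_pos'],s['contact_force'])
```

```text
1.058955223880597 [np.float64(1.06), np.float64(1.07), np.float64(1.07), np.float64(1.07), np.float64(1.08), np.float64(1.07), np.float64(1.06)]
43.65 [ 0.5341778  -0.1570474   0.31457642] [-0.2251916  -0.17321587 -1.22816037]
```

The side pictures show no motion beyond noise, and the gripper is clear.

```bash
python3 -c "
from rig import bot
print(bot.sign_off())"
```

```text
the job is handed in; nothing more can be done
None
```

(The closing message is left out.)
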